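# Start the strip preheat from the control box

### The arm

A 6-joint arm with a two-finger parallel gripper is mounted at the origin on a cart in front of the work surface, level with it; the furniture and walls round the work are solid. World frame = base frame: x ahead of the robot, y to its left, z up, the work surface at z = 0. Lengths are in m, angles in rad, forces in N, time in s.
With the tool pointing down it reaches from about 0.3 to 0.875 m from the base axis. Payload 6.4 kg.
Tool frame: the origin (TCP) lies at the very end of the fingers, on their centre line; the grasp point (between the pads) lies 19 mm behind it (arm.grasp_offset is the distance from the TCP to the grasp point, in m); z points along the fingers, y is the direction in which the jaws open and shut (so a half turn about z gives the same grasp; the last joint's range is limited). The gripper opens to 85 mm and grips with 20 to 120 N. Pads are 22 mm wide; open, the fingers measure 114 mm over their backs; the gripper's body (76 mm by 85 mm) begins 54 mm behind the grasp point. The pads swing forward as they close: fully open they stand 13 mm farther back than shut.
Start: joints at [0.973, 0.181, 1.607, -0, 1.354, -0.206], TCP at [0.22, 0.531, 0.231] pointing down, gripper open.
Joint ranges: [-2.99, 2.99], [-0.89, 2.07], [0.3, 2.58], [-1.14, 4.28], [0, 2.63], [-3.12, 3.12]. Speed limits (rad/s): [2.57, 2.57, 3.01, 3.14, 3.14, 3.14].

### API

Orientations are given as [roll, pitch, yaw] about the fixed x, y, z axes, in that order (R = Rz(yaw) Ry(pitch) Rx(roll)).
In Python, from cell import arm, viewer gives the robot as it stands.
- The arm moves only by the tool send_rows, never from a script. Its arguments are lists of equal length, an entry for each row: "slide": the shift along the world's x, y, z in mm, a list of three; "rot": the turn, a rotation vector about the world's x, y, z in rad, a list of three; "hand": the opening, from 0 (shut) to 1 (fully open). In form: {"slide": [[tx, ty, tz], ...], "rot": [[wx, wy, wz], ...], "hand": [hand, ...]}. A call has 1 to 12 rows; each row is the pose to reach, as a shift and turn from the pose commanded when the call began; what a row does not reach only later rows make up. A row lasts 1/10 s, in which the tool goes at most 50 mm and 8.59 degrees, less where a joint would pass 70% of its speed; a pose out of reach is approached as far as the arm can. A call with a gripper value outside its range is refused whole. The fingers move at their own pace and stop on an object; the grip force is fixed at half the most. Time passes only in rows, so rows that repeat a pose let the fingers close. It gives the time, the measured TCP pose, the force and the opening at its end, in the units of the state.
- arm.get_obs(): the state, without advancing time (a new reading comes with each control period).
- viewer.capture(name): name is "scene" or "top"; returns the picture (384x512x3 uint8, red, green, blue); there is no depth.
- viewer.camera_params(name): a dict with "K" (3x3 intrinsics, pixels), "world_from_camera" (4x4, takes a point from camera to world coordinates). Camera axes: x right, y down, z forward; pixel columns grow to the right and rows downward; lengths in m; the calibration is good to about 2 mm. A picture is of the moment at which its call begins. camera_params takes no time and is no camera call.
- arm.finish_job(): hands the job in, once; it reports no verdict.
The state is a dict: "time_s": time; "qpos": joint angles; "qd": joint speeds; "effort": joint torques, N m; "tcp_pos": TCP position; "ee_rot": TCP orientation; "wrist_force": force on the tool from outside, world axes, zero at the start; "torque": the same for the moment, N m; "width": opening from 0.0 (shut) to 1.0 (fully open).
Only numpy, scipy, OpenCV 4.12 (cv2) and the standard library are available. Lean on these libraries where they do the work, as an engineer would, in place of code of your own. Each camera call takes 0.05 s, during which the arm holds its last target.

### The job

Start the strip preheat at the control box, pressing with the fingertips only and in this order: tip the black rocker on by pressing its white-barred rear half (the one away from you) right down, push the blue vacuum key fully in, push the yellow clamp key fully in (both stay in), then press the green start button right down and let it come back up. Do not press the red or the grey key, and leave the loose things on the bench where they lie: nothing needs to be gripped or lifted.

Things in the scene. Friction and masses are not known exactly. Their poses are not given: they have to be found in the camera images.
- control_box: low control box fixed to the bench, grey case with a bright aluminium top plate, 166 (x) x 222 (y) x 55 mm; origin at the centre of its underside, x towards its rear (the side with three steel connector stubs, away from the robot), y to its left, z up. Its flat top carries one rocker, one round button and four square keys in two rows of three, 68 mm apart along the rows (y) and 74 mm between the rows (x); which control sits in which place changes.
- rocker (a joint): black rocker switch, 57 mm long (along the box's x) and 32 mm wide, with a white bar across its rear half; joint value in rad: 0 to 0.05 off at the start (rear, white-barred half standing up), 0.36 on (rear half pressed fully down, its face then level). It pivots at its middle, needs about 3 to 4 N near the rear end and stays where it is left.
- rocker_press (a point): point on the upper face of the rocker's rear half, at the white bar, 20 mm from the pivot towards the rear: the place to press. About 20 mm above the box's top when off, 13 mm when on; moves with the rocker.
- blue_key (a joint): blue square push key, cap 34 x 34 mm, in a 42 mm black frame; joint value is how far it is pressed, in m: 0 to 0.001 out at the start, 0.008 fully in. It resists with about 3 N all the way, has no spring and stays where it is pushed.
- blue_top (a point): centre of the blue cap's upper face: 15 mm above the box's top when the key is out, 7 mm when it is fully in; moves with the key. z up, x and y as those of the control box.
- yellow_key (a joint): yellow square push key, cap 34 x 34 mm, in a 42 mm black frame; joint value is how far it is pressed, in m: 0 to 0.001 out at the start, 0.008 fully in. It resists with about 3 N all the way, has no spring and stays where it is pushed.
- yellow_top (a point): centre of the yellow cap's upper face: 15 mm above the box's top when the key is out, 7 mm when it is fully in; moves with the key. z up, x and y as those of the control box.
- green_key (a joint): green round push button, cap 34 mm across, in a 44 mm steel ring, on a spring: 2 N to start, 5.5 N fully in; joint value in m, 0 out, 0.008 fully in. It comes back up when let go.
- green_top (a point): centre of the green cap's upper face: 15 mm above the box's top when the key is out, 7 mm when it is fully in; moves with the key. z up, x and y as those of the control box.
- red_key (a joint): red square push key, cap 34 x 34 mm, in a 42 mm black frame; joint value is how far it is pressed, in m: 0 to 0.001 out at the start, 0.008 fully in. It resists with about 3 N all the way, has no spring and stays where it is pushed. To be left out.
- red_top (a point): centre of the red cap's upper face: 15 mm above the box's top when the key is out, 7 mm when it is fully in; moves with the key. z up, x and y as those of the control box.
- grey_key (a joint): grey square push key, cap 34 x 34 mm, in a 42 mm black frame; joint value is how far it is pressed, in m: 0 to 0.001 out at the start, 0.008 fully in. It resists with about 3 N all the way, has no spring and stays where it is pushed. To be left out.
- grey_top (a point): centre of the grey cap's upper face: 15 mm above the box's top when the key is out, 7 mm when it is fully in; moves with the key. z up, x and y as those of the control box.
- loupe: small loose silver loupe, 52 x 30 x 16 mm, to the right of the box; origin under its centre
- tweezers_a: loose light tweezers, 125 mm long, to the right of the box; origin under the centre
- vial_a: loose white vial with a grey cap, 13 mm across, 41 mm tall, standing to the left of the box; origin under its centre
- strip_boat: loose aluminium strip boat, 60 x 210 x 9 mm, lying behind the box; origin under its centre
- magazine_c: loose white strip magazine, 58 x 201 x 62 mm, at the right; origin under its centre
- note_pad: loose note pad, 60 x 105 x 12 mm, at the left front; origin under its centre

How it is judged:
On the way, in this order (a step that is already met when the one before it is completed fails the run):
1. the rocker is on (value of joint rocker above 0.31 rad), for 0.1 s.
2. the blue key is fully in (value of joint blue_key above 0.0065 m), for 0.1 s.
3. the yellow key is fully in (value of joint yellow_key above 0.0065 m), for 0.1 s.
4. the green button is pressed right down (value of joint green_key above 0.0065 m), for 0.05 s.
At the end, for the whole second after the job is handed in: rocker on (over 0.31 rad), blue and yellow keys fully in (over 6.5 mm of 8 mm), green button let go (under 1.5 mm), red and grey keys out (under 3 mm), every loose thing within 20 mm of where it was, the vial upright (value of joint rocker above 0.31 rad and value of joint each of blue_key, yellow_key above 0.0065 m and value of joint green_key below 0.0015 m and value of joint each of red_key, grey_key below 0.003 m and not (distance of strip_boat from where it was at the start of the episode above 0.02 m) and not (distance of magazine_c from where it was at the start of the episode above 0.02 m) and not (distance of tweezers_a from where it was at the start of the episode above 0.02 m) and not (distance of loupe from where it was at the start of the episode above 0.02 m) and not (distance of note_pad from where it was at the start of the episode above 0.02 m) and not (distance of vial_a from where it was at the start of the episode above 0.02 m) and not (angle between vial_a's own z axis and vertical above 0.5 rad)); the robot touches nothing.
It fails at once if the blue key is pressed before the rocker is on (value of joint blue_key above 0.003 m and value of joint rocker below 0.31 rad).
It fails at once if the yellow key is pressed before the blue key is fully in (value of joint yellow_key above 0.003 m and value of joint blue_key below 0.0065 m).
It fails at once if the green button is pressed before the yellow key is fully in (value of joint green_key above 0.003 m and value of joint yellow_key below 0.0065 m).
It fails at once if the red or the grey key is pressed (value of joint any of red_key, grey_key above 0.003 m).
It fails at once if a loose thing on the bench is pushed away, picked up or carried (moved more than 20 mm), or the vial is knocked over (distance of any of strip_boat, magazine_c, tweezers_a, loupe, note_pad, vial_a from where it was at the start of the episode above 0.02 m or angle between vial_a's own z axis and vertical above 0.5 rad).
It also fails if it takes over 48 s, if anything falls off the work surface, if the arm or the gripper's body presses on something with over 40 N, if the wrist force passes 120 N, or if a joint passes its speed limit or range.

## Working session

There is one attempt and no reset: what is moved stays moved. The work goes in short steps, Python scripts to look and compute and a tool call to move; the robot and the scene stay as the last step left them, time stands still between calls to the robot, and variables do not carry over. Pictures are saved under pics/ and viewed, and the job is handed in when it is done.

Besides the shell and the picture viewer there is one more tool, called after "Call:" in YAML: its name, and indented under it one key for each argument. send_rows: Moves the arm, as the interface text tells. Its arguments: {"type":"object","properties":{"slide":{"type":"array"},"rot":{"type":"array"},"hand":{"type":"array"}},"required":["slide","rot","hand"]}

```bash
mkdir -p pics
python3 - <<'E'
from cell import arm, viewer
import cv2
for n in ("scene","top"):
    cv2.imwrite(f"pics/{n}0.png",cv2.resize(viewer.capture(n)[:,:,::-1],None,fx=1.5,fy=1.5,interpolation=cv2.INTER_CUBIC))
    p=viewer.camera_params(n);print(p)
print(arm.get_obs())
E
```

```text
{'K': array([[404.84308134,   0.        , 254.98426584],
       [  0.        , 404.84308134, 188.37590982],
       [  0.        ,   0.        ,   1.        ]]), 'world_from_camera': array([[ 0.5167662 , -0.3561943 ,  0.77851032, -0.37437095],
       [-0.85610506, -0.22144236,  0.46695547, -0.54609636],
       [ 0.00606829, -0.90779342, -0.41937367,  0.58013347],
       [ 0.        ,  0.        ,  0.        ,  1.        ]])}
{'K': array([[457.89093395,   0.        , 251.92286859],
       [  0.        , 457.89093395, 187.69645341],
       [  0.        ,   0.        ,   1.        ]]), 'world_from_camera': array([[-0.47077694, -0.82546005,  0.31142378,  0.11092002],
       [-0.88223371,  0.43817334, -0.17224345,  0.23248674],
       [ 0.00572249, -0.3558368 , -0.93453059,  1.38587186],
       [ 0.        ,  0.        ,  0.        ,  1.        ]])}
{'time_s': 0.1, 'qpos': array([ 9.72675471e-01,  1.81469333e-01,  1.60789194e+00, -3.40172366e-05,
        1.35382272e+00, -2.06292123e-01]), 'qd': array([ 7.33726935e-04, -1.70632783e-06, -1.65098140e-03,  1.54767568e-03,
       -4.80710604e-04,  4.53656507e-04]), 'effort': array([ 2.07034405e-03, -4.45873904e+01, -3.52240348e+01, -2.01999419e-04,
        4.04519684e-03, -1.35659479e-05]), 'tcp_pos': array([0.21928388, 0.53100616, 0.23048057]), 'ee_rot': array([-3.14002825e+00, -2.93454185e-04,  2.74977104e+00]), 'wrist_force': array([-0.98709191, -0.52453208,  1.19783782]), 'torque': array([-2.55343750e-05, -1.50660972e-02, -3.52187493e-03]), 'width': 0.9993468610213976}
```

View pics/scene0.png

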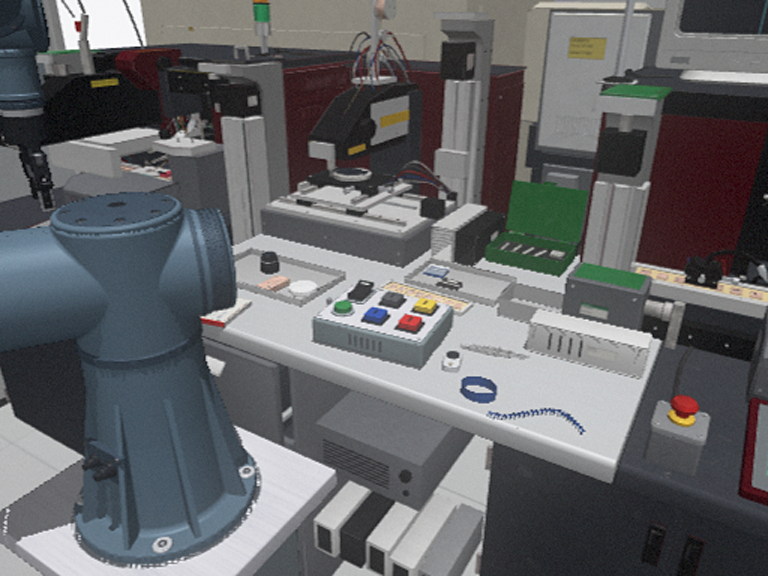

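View pics/top0.png

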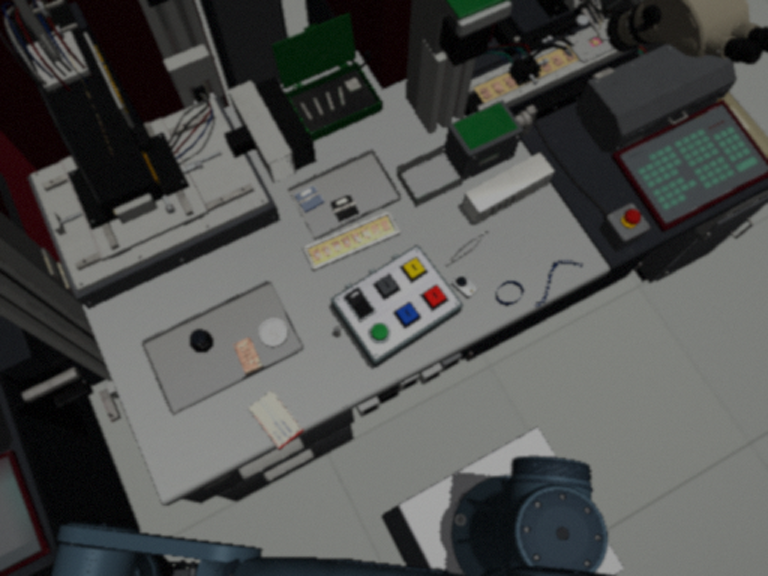

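The views show the box with a rear row of rocker, grey and yellow (top view, enlarged, about (358,301), (386,286) and (414,268)). The front row is green, blue and red, at about (378,331), (406,314) and (434,295). Next I measure them by colour masks and rays.

```bash
cat > h.py <<'E'
from cell import arm, viewer
import cv2, numpy as np
def ray(n,uv):
    p=viewer.camera_params(n);T=p["world_from_camera"]
    d=T[:3,:3]@np.linalg.inv(p["K"])@np.array([uv[0],uv[1],1.]);return T[:3,3],d/np.linalg.norm(d)
def plane(n,uv,z):
    o,d=ray(n,uv);return o+d*(z-o[2])/d[2]
def tri(a,b):
    A=np.zeros((3,3));B=np.zeros(3);L=[ray("scene",a),ray("top",b)]
    for o,d in L:
        P=np.eye(3)-np.outer(d,d);A+=P;B+=P@o
    x=np.linalg.solve(A,B);return x,[np.linalg.norm((np.eye(3)-np.outer(d,d))@(x-o)) for o,d in L]
E
python3 - <<'E'
from h import *
roi={"scene":(205,180,305,245),"top":(218,160,312,245)}
H={"green":(45,85),"blue":(105,130),"yellow":(20,35),"red":(0,8)}
C={}
for n,(x0,y0,x1,y1) in roi.items():
    im=viewer.capture(n);c=im[y0:y1,x0:x1];h=cv2.cvtColor(c,cv2.COLOR_RGB2HSV)
    for k,(a,b) in H.items():
        m=cv2.inRange(h,(a,130,50),(b,255,255))
        if k=="red": m|=cv2.inRange(h,(172,130,50),(180,255,255))
        _,l,s,ce=cv2.connectedComponentsWithStats(m);i=1+s[1:,4].argmax()
        C[n,k]=ce[i]+(x0,y0);print(n,k,C[n,k].round(1),s[i])
    cv2.imwrite(f"pics/{n}_zoom.png",cv2.resize(c[:,:,::-1],None,fx=8,fy=8,interpolation=cv2.INTER_CUBIC)[:600,:800])
for k in H: print(k,tri(C["scene",k],C["top",k]),plane("top",C["top",k],.07),plane("scene",C["scene",k],.07))
E
```

```text
scene green [227. 201.] [21 21  3  1  3]
scene blue [250.  208.2] [38 25 15  7 68]
scene yellow [283.2 203.2] [71 19 15 10 89]
scene red [272.8 214.4] [ 61  30  15  10 105]
top green [252.6 220.9] [30 56 10 10 79]
top blue [271.2 209.3] [ 46  43  15  14 126]
top yellow [275.5 178.8] [ 51  12  14  14 123]
top red [289.4 197.4] [ 65  31  14  14 127]
green (array([0.452866  , 0.03972491, 0.07422322]), [np.float64(0.0010416728258581178), np.float64(0.001041672825857996)]) [0.45473506 0.03833435 0.07      ] [0.45860211 0.0450105  0.07      ]
blue (array([ 0.46159753, -0.02927054,  0.06641286]), [np.float64(1.9903394609020525e-05), np.float64(1.990339460910678e-05)]) [ 0.46063003 -0.02854356  0.07      ] [ 0.45578263 -0.03288731  0.07      ]
yellow (array([ 0.54321695, -0.08964751,  0.06275318]), [np.float64(0.0006744474692121292), np.float64(0.0006744474692119688)]) [ 0.54131337 -0.08843527  0.07      ] [ 0.52955257 -0.09576781  0.07      ]
red (array([ 0.46891954, -0.09718005,  0.06328155]), [np.float64(0.0008322771385667652), np.float64(0.0008322771385668541)]) [ 0.46767249 -0.09617674  0.07      ] [ 0.45700802 -0.10266473  0.07      ]
```

```bash
ls pics
```

```text
scene0.png
scene_zoom.png
top0.png
top_zoom.png
```

View pics/top_zoom.png

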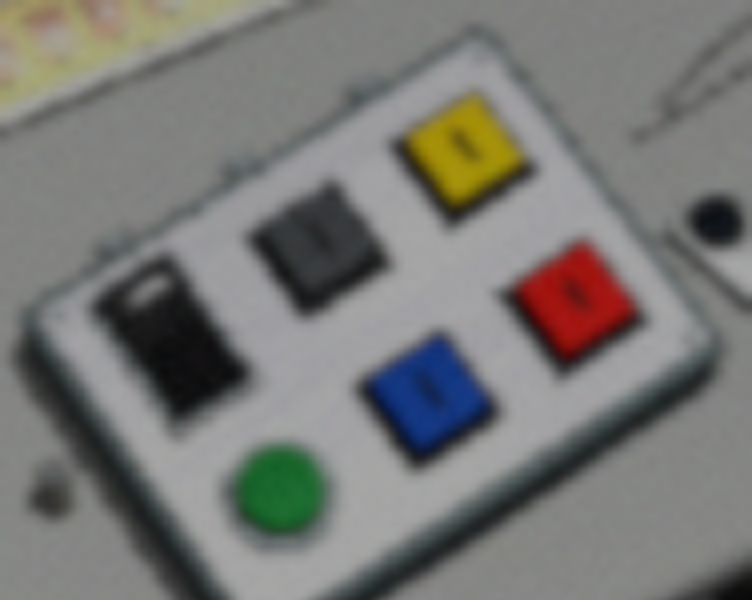

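View pics/scene_zoom.png

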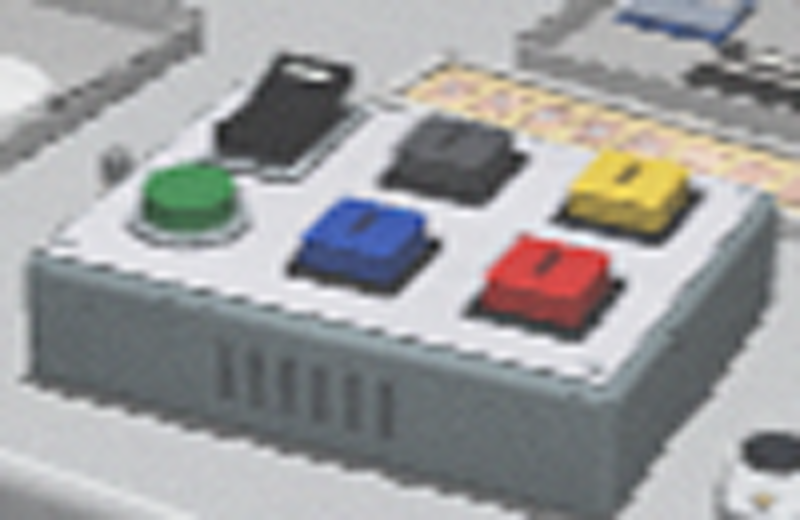

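The zooms agree with the given sizes: the spacings are 67, 68 and 74 mm. Next I fit the box frame and check the white bar (top zoom (148,290)) and the vial (50,490).

Run:
```python
from h import *
P=np.array([[.4547,.0383],[.4606,-.0285],[.4677,-.0962],[.5413,-.0884]])
Q=np.array([[-37,68],[-37,0],[-37,-68],[37,-68]])/1e3
# also mean with triangulated positions ignored
a=Q-Q.mean(0);b=P-P.mean(0)
th=np.arctan2((a[:,0]*b[:,1]-a[:,1]*b[:,0]).sum(),(a*b).sum())
R=np.array([[np.cos(th),-np.sin(th)],[np.sin(th),np.cos(th)]]);t=P.mean(0)-R@Q.mean(0)
print("yaw",th,"org",t,"res mm",((P-Q@R.T-t)*1e3).round(1).tolist())
for k,q in dict(rocker=(.037,.068),press_on=(.057,.068),press_off=(.0557,.068),grey=(.037,0),yellow=(.037,-.068),blue=(-.037,0),green=(-.037,.068)).items(): print(k,(R@q+t).round(4))
tz=lambda x,y:(x/8+218-.4,y/8+160-.4)
sz=lambda x,y:(x/8+205-.4,y/8+180-.4)
print("bar",tri(sz(303,70),tz(148,290)),plane("top",tz(148,290),.077))
print("rocker front corners mid",plane("top",tz(210,400),.062))
print("corner",[plane("top",tz(*c),.055).round(4) for c in((38,305),(478,35),(712,345))])
print("expect",[(R@np.array(q)+t).round(4) for q in((.083,.111),(.083,-.111),(-.083,-.111))])
print("vial",plane("top",tz(52,490),.03),tri(sz(115,165),tz(52,490)))
```

```text
yaw 0.1001014460201264 org [ 0.49778351 -0.02493632] res mm [[0.5, -0.7], [-0.4, 0.1], [-0.1, 0.1], [-0.1, 0.5]]
rocker [0.5278 0.0464]
press_on [0.5477 0.0484]
press_off [0.5464 0.0483]
grey [ 0.5346 -0.0212]
yellow [ 0.5414 -0.0889]
blue [ 0.461  -0.0286]
green [0.4542 0.039 ]
bar (array([0.5455758 , 0.04722526, 0.07518997]), [np.float64(0.0017294707008073127), np.float64(0.001729470700807218)]) [0.54624396 0.04617716 0.077     ]
rocker front corners mid [0.50076618 0.04367048 0.062     ]
corner [array([0.568 , 0.0833, 0.055 ]), array([ 0.5877, -0.122 ,  0.055 ]), array([ 0.432, -0.138,  0.055])]
expect [array([0.5693, 0.0938]), array([ 0.5915, -0.1271]), array([ 0.4263, -0.1437])]
vial [0.50648829 0.10981965 0.03      ] (array([0.50588627, 0.10943979, 0.0350816 ]), [np.float64(0.0011742622240315647), np.float64(0.0011742622240315144)])
```

Call:
send_rows:
  slide:
    - [50,-75,0]
    - [80,-120,0]
    - [110,-160,0]
    - [140,-205,0]
    - [170,-250,0]
    - [200,-295,0]
    - [230,-340,0]
    - [260,-383,0]
    - [290,-427,0]
    - [310,-456,0]
    - [328,-482,0]
    - [328,-482,0]
  rot:
    - [0,0,0.05]
    - [0,0,0.1]
    - [0,0,0.15]
    - [0,0,0.2]
    - [0,0,0.25]
    - [0,0,0.3]
    - [0,0,0.35]
    - [0,0,0.4]
    - [0,0,0.45]
    - [0,0,0.48]
    - [0,0,0.49]
    - [0,0,0.49]
  hand: [0,0,0,0,0,0,0,0,0,0,0,0]

```text
time_s: 1.4
tcp_pos: [0.5489, 0.0463, 0.2312]
ee_rot: [-3.141, 0.0, -3.045]
wrist_force: [-0.2, -0.2, 0.1]
width: -0.002
```

The fit agrees: residuals are under 1 mm, and the bar lies at (0.546, 0.047, 0.075). I'll come down to 30 mm above the rocker and look.

Call:
send_rows:
  slide:
    - [0,0,-35]
    - [-1,1,-75]
    - [-2,1,-110]
    - [-2,1,-128]
    - [-2,1,-128]
  rot:
    - [0,0,0]
    - [0,0,0]
    - [0,0,0]
    - [0,0,0]
    - [0,0,0]
  hand: [0,0,0,0,0]

```text
time_s: 1.9
tcp_pos: [0.5428, 0.0506, 0.0999]
ee_rot: [3.14, -0.007, -3.044]
wrist_force: [0.3, 0.4, -0.1]
width: -0.003
```

```bash
cat > pic.py <<'E'
from h import *
import sys
s=sys.argv[1]
o=[]
for n,(x0,y0,x1,y1) in {"scene":(195,150,295,240),"top":(215,150,315,240)}.items():
    o.append(cv2.resize(viewer.capture(n)[y0:y1,x0:x1,::-1],(400,360),interpolation=cv2.INTER_CUBIC))
cv2.imwrite(f"pics/{s}.png",np.hstack(o))
x=arm.get_obs();print(x["time_s"],x["tcp_pos"],x["wrist_force"],x["width"])
E
python3 pic.py a1
```

```text
2.0 [0.5457592  0.05043434 0.10362462] [-0.10158019  1.60651412  1.3442318 ] 0.0031360152829142027
```

View pics/a1.png

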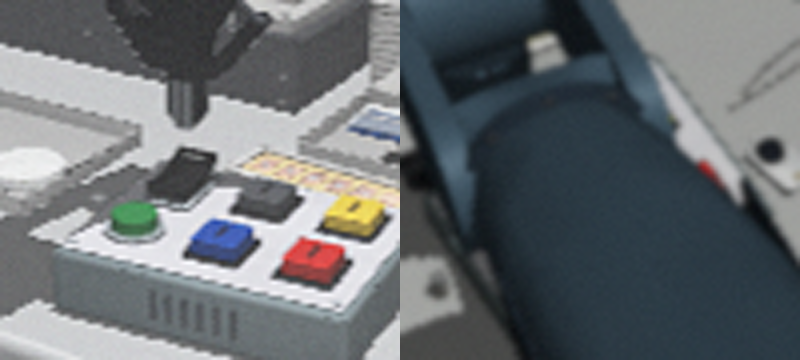

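The scene view shows the shut fingertips (about (187,128)) right above the rear half of the rocker. The arm hides the box in the top view. Pressing now.

Call:
send_rows:
  slide:
    - [1,-2,-10]
    - [1,-2,-20]
    - [1,-2,-26]
    - [1,-2,-30]
    - [1,-2,-33]
    - [1,-2,-35]
    - [1,-2,-35]
    - [1,-2,-35]
  rot:
    - [0,0,0]
    - [0,0,0]
    - [0,0,0]
    - [0,0,0]
    - [0,0,0]
    - [0,0,0]
    - [0,0,0]
    - [0,0,0]
  hand: [0,0,0,0,0,0,0,0]

```text
time_s: 2.8
tcp_pos: [0.5467, 0.0484, 0.0685]
ee_rot: [-3.141, 0.0, -3.043]
wrist_force: [2.4, -0.8, 3.4]
width: 0.0
```

```bash
python3 pic.py a2
```

```text
2.9 [0.54667976 0.04839234 0.06846109] [ 2.53813769 -0.57971367  3.35612209] 0.0008321502288131181
```

View pics/a2.png

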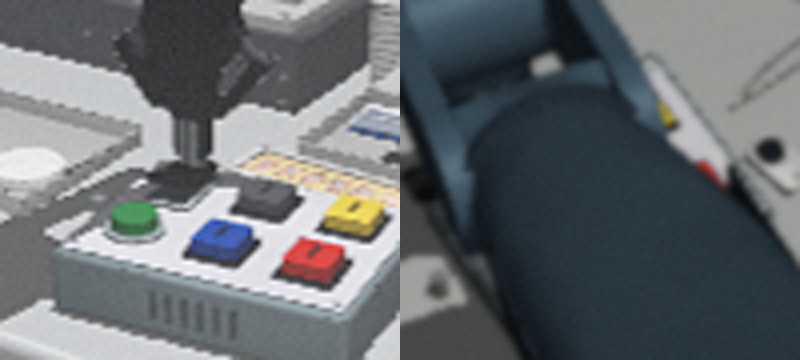

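The rocker is nearly level, but a force of 3.4 N says it isn't at its stop yet. Pushing a little further.

Call:
send_rows:
  slide:
    - [0,0,-1]
    - [0,0,-2]
    - [0,0,-3]
    - [0,0,-3]
  rot:
    - [0,0,0]
    - [0,0,0]
    - [0,0,0]
    - [0,0,0]
  hand: [0,0,0,0]

```text
time_s: 3.3
tcp_pos: [0.5469, 0.0483, 0.0677]
ee_rot: [-3.141, 0.0, -3.043]
wrist_force: [-5.5, 0.5, 22.8]
width: -0.001
```

It is at the stop: 22.8 N at z 0.0677. Now up, and over to the blue key.

Call:
send_rows:
  slide:
    - [0,0,15]
    - [0,0,38]
    - [-15,-14,38]
    - [-38,-34,38]
    - [-62,-56,38]
    - [-79,-71,38]
    - [-86,-77,38]
    - [-86,-77,38]
    - [-86,-77,38]
  rot:
    - [0,0,0]
    - [0,0,0]
    - [0,0,0]
    - [0,0,0]
    - [0,0,0]
    - [0,0,0]
    - [0,0,0]
    - [0,0,0]
    - [0,0,0]
  hand: [0,0,0,0,0,0,0,0,0]

```text
time_s: 4.2
tcp_pos: [0.461, -0.0283, 0.1034]
ee_rot: [3.141, 0.0, -3.044]
wrist_force: [-0.5, -1.2, -0.1]
width: -0.005
```

```bash
python3 pic.py a3
```

```text
4.3 [ 0.46119257 -0.02806133  0.10335843] [ 0.00243263 -0.17177606 -0.44050728] -0.0032984276776895295
```

View pics/a3.png

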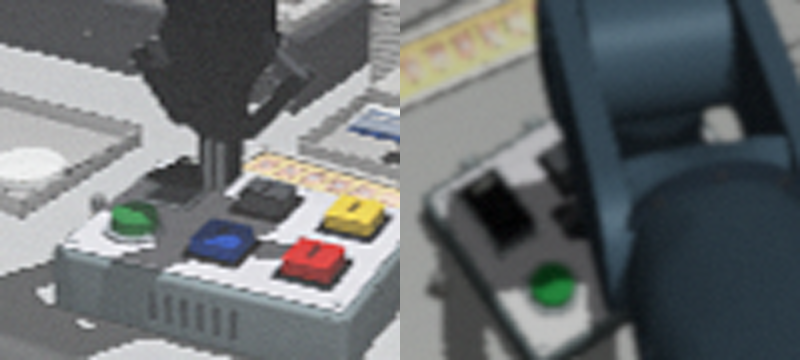

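The rocker stays level and the fingertips are above the blue key. Pressing blue.

Call:
send_rows:
  slide:
    - [0,0,-12]
    - [0,0,-25]
    - [0,0,-31]
    - [0,0,-35]
    - [0,0,-38]
    - [0,0,-40]
    - [0,0,-42]
    - [0,0,-43]
    - [0,0,-43]
  rot:
    - [0,0,0]
    - [0,0,0]
    - [0,0,0]
    - [0,0,0]
    - [0,0,0]
    - [0,0,0]
    - [0,0,0]
    - [0,0,0]
    - [0,0,0]
  hand: [0,0,0,0,0,0,0,0,0]

```text
time_s: 5.2
tcp_pos: [0.4607, -0.0285, 0.0619]
ee_rot: [-3.142, -0.0, -3.043]
wrist_force: [-9.8, 3.0, 19.5]
width: -0.004
```

Blue is at its stop: z 0.0619, 19.5 N. Up and over to yellow.

Call:
send_rows:
  slide:
    - [0,0,15]
    - [0,0,42]
    - [14,-11,42]
    - [36,-27,42]
    - [58,-44,42]
    - [74,-56,42]
    - [80,-60,42]
    - [80,-60,42]
    - [80,-60,42]
  rot:
    - [0,0,0]
    - [0,0,0]
    - [0,0,0]
    - [0,0,0]
    - [0,0,0]
    - [0,0,0]
    - [0,0,0]
    - [0,0,0]
    - [0,0,0]
  hand: [0,0,0,0,0,0,0,0,0]

```text
time_s: 6.1
tcp_pos: [0.5397, -0.088, 0.1019]
ee_rot: [3.141, -0.001, -3.043]
wrist_force: [-0.0, 1.3, -1.1]
width: -0.004
```

```bash
python3 pic.py a4
```

```text
6.2 [ 0.53968002 -0.08778274  0.10206545] [ 0.66274199 -0.56927149  0.21654841] -0.0014348749659325493
```

View pics/a4.png

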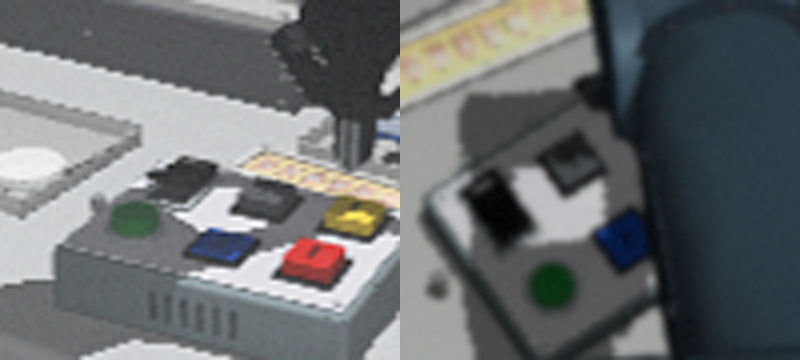

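The blue cap is down flush at (222,245) and the rocker is level. The fingertips are above yellow (about 2 mm short in x). Pressing.

Call:
send_rows:
  slide:
    - [2,-1,-12]
    - [2,-1,-25]
    - [2,-1,-31]
    - [2,-1,-34]
    - [2,-1,-37]
    - [2,-1,-39]
    - [2,-1,-41]
    - [2,-1,-42]
    - [2,-1,-42]
  rot:
    - [0,0,0]
    - [0,0,0]
    - [0,0,0]
    - [0,0,0]
    - [0,0,0]
    - [0,0,0]
    - [0,0,0]
    - [0,0,0]
    - [0,0,0]
  hand: [0,0,0,0,0,0,0,0,0]

```text
time_s: 7.1
tcp_pos: [0.5427, -0.0896, 0.0619]
ee_rot: [-3.141, -0.0, -3.043]
wrist_force: [-6.5, 3.0, 15.1]
width: -0.001
```

Yellow is at its stop: z 0.0619, 15 N. Up and over to green.

Call:
send_rows:
  slide:
    - [0,0,15]
    - [0,0,42]
    - [-13,19,45]
    - [-35,50,45]
    - [-57,83,45]
    - [-77,112,45]
    - [-87,127,45]
    - [-88,128,45]
    - [-88,128,45]
    - [-88,128,45]
  rot:
    - [0,0,0]
    - [0,0,0]
    - [0,0,0]
    - [0,0,0]
    - [0,0,0]
    - [0,0,0]
    - [0,0,0]
    - [0,0,0]
    - [0,0,0]
    - [0,0,0]
  hand: [0,0,0,0,0,0,0,0,0,0]

```text
time_s: 8.1
tcp_pos: [0.4559, 0.0375, 0.1058]
ee_rot: [-3.141, 0.002, -3.044]
wrist_force: [-0.1, -0.5, 0.3]
width: -0.003
```

```bash
python3 pic.py a5
```

```text
8.2 [0.45548819 0.0374873  0.10548706] [-0.32127491 -0.57211431 -0.62497353] -0.0015017914521177973
```

View pics/a5.png

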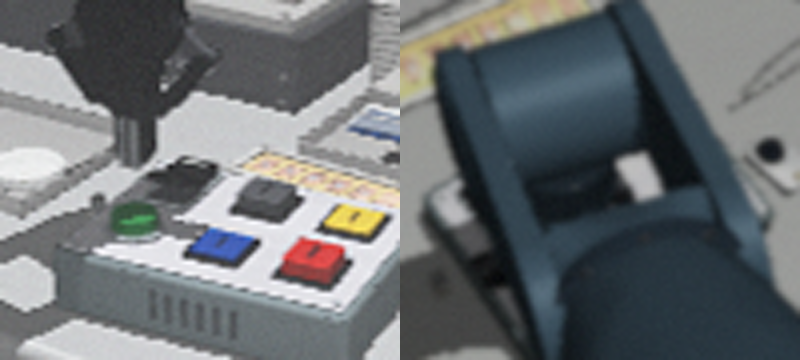

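The yellow cap is down at (357,220), blue is down, red and grey are up, and the fingertips are above green. Now to press green and release it.

Call:
send_rows:
  slide:
    - [-1,1,-15]
    - [-1,1,-29]
    - [-1,1,-35]
    - [-1,1,-40]
    - [-1,1,-43]
    - [-1,1,-45]
    - [-1,1,-46]
    - [-1,1,-46]
  rot:
    - [0,0,0]
    - [0,0,0]
    - [0,0,0]
    - [0,0,0]
    - [0,0,0]
    - [0,0,0]
    - [0,0,0]
    - [0,0,0]
  hand: [0,0,0,0,0,0,0,0]

```text
time_s: 9.0
tcp_pos: [0.4536, 0.039, 0.0617]
ee_rot: [-3.141, -0.001, -3.043]
wrist_force: [-13.4, -2.4, 27.7]
width: -0.002
```

Green is at its stop: z 0.0617, 27.7 N. Now to let go and move clear so both cameras see the box.

Call:
send_rows:
  slide:
    - [0,0,15]
    - [0,0,40]
    - [0,0,85]
    - [0,0,130]
    - [0,0,160]
    - [-20,35,170]
    - [-40,75,170]
    - [-60,120,170]
    - [-80,165,170]
    - [-100,210,170]
    - [-110,240,170]
    - [-110,240,170]
  rot:
    - [0,0,0]
    - [0,0,0]
    - [0,0,0]
    - [0,0,0]
    - [0,0,0]
    - [0,0,0]
    - [0,0,0]
    - [0,0,0]
    - [0,0,0]
    - [0,0,0]
    - [0,0,0]
    - [0,0,0]
  hand: [0,0,0,0,0,0,0,0,0,0,0,0]

```text
time_s: 10.2
tcp_pos: [0.3423, 0.2827, 0.2299]
ee_rot: [3.14, 0.001, -3.038]
wrist_force: [0.5, -0.6, 0.4]
width: -0.001
```

```bash
python3 pic.py a6
```

```text
10.3 [0.34350387 0.27999169 0.2295523 ] [-0.5895445   0.76167022  0.14614452] 0.0009392370889678599
```

View pics/a6.png

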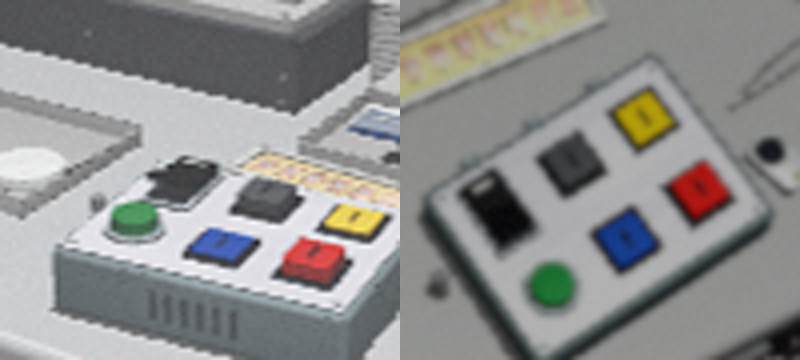

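Both views agree with the wanted end state: rocker level, blue and yellow down, green back up (133,215), red and grey out, and the vial standing. Handing in.

```bash
python3 -c "
from cell import arm
print(arm.finish_job())"
```

```text
the job is handed in; nothing more can be done
None
```

The preheat sequence is done and handed in at about 10.3 s of the 48 s allowed; the hand-in reports no verdict. I pressed with the shut fingertips in the order asked: rocker's rear half, blue, yellow, then green, which I let go.

- **Presses:** each control reached its stop. The rocker stopped at fingertip height z = 67.7 mm with 23 N. Blue, yellow and green stopped at z of about 62 mm with 20, 15 and 28 N. These heights match the stated pressed heights of 68 and 62 mm.
- **Rocker:** the first press left it just short of its stop (3.4 N at 68.5 mm), so I pushed about 1 mm further until it was firm.
- **Final pictures:** the rocker is level, blue and yellow are in, green is back up, and red and grey are out. The vial is standing, and the robot is clear of everything.
- **Loose things:** the vial, the loupe and the visible parts of the strip boat and tweezers look unmoved. The note pad and magazine were outside the final close-up, so I did not check them again, but the arm stayed well away from both.

No check disagreed, except that two box-corner readings from the blurred zoom were 6–11 mm off. I relied on the key positions instead, which fitted to under 1 mm.

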